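# Run the bin carriage up to its mark and brake it

## Robot

A 7-joint arm with a two-finger parallel gripper is mounted at the origin on the work surface. World frame = base frame: x ahead of the robot, y to its left, z up, the work surface at z = 0. Lengths are in m, angles in rad, forces in N, time in s.
With the tool pointing down it reaches from about 0.425 to 0.925 m from the base axis. Payload 6.8 kg.
Tool frame: the origin (TCP) lies at the centre of the arm's flange, where the gripper is bolted on; the fingertips stand 173 mm ahead of it and the grasp point (between the pads) lies 155 mm ahead of it (r.hold_point_z is the distance from the TCP to the grasp point, in m); z points along the fingers, x is the direction in which the jaws open and shut, and the axes are right-handed (so a half turn about z gives the same grasp; the last joint's range is limited). The gripper opens to 85 mm and grips with 20 to 120 N. Pads are 22 mm wide; open, the fingers measure 114 mm over their backs; the gripper's body (76 mm by 85 mm) begins 54 mm behind the grasp point. The pads swing forward as they close: fully open they stand 13 mm farther back than shut.
Start: joints at [-1.344, 0.477, 0.022, 1.555, -0.011, 1.109, -0.083], TCP at [0.222, 0.638, 0.405] pointing down, gripper open.
Joint ranges: [-2.96, 2.96], [-0.34, 2.1], [-1.41, 1.46], [0.24, 2.44], [-1.37, 4.51], [0.17, 1.92], [-2.96, 2.96]. Speed limits (rad/s): [2.39, 2.39, 3.14, 3.14, 3.14, 3.14, 3.14].

## Interface

Orientations are given as a rotation vector (axis times angle).
In Python, from bench import r gives the robot as it stands.
- The arm moves only by the tool apply_moves, never from a script. Its arguments are lists of equal length, an entry for each row: "dp": the shift along the tool's x, y, z scaled (see below), a list of three; "twist": the turn, a rotation vector about the tool's x, y, z scaled (see below), a list of three; "jaw": the closure in counts, from 0 (fully open) to 255 (shut). In form: {"dp": [[x, y, z], ...], "twist": [[rx, ry, rz], ...], "jaw": [jaw, ...]}. A call has 1 to 20 rows; each row shifts and turns the pose as measured when the row begins, along the tool's axes as they then stand; what a row does not reach is not made up. The controller multiplies each number of a shift by 12 cm and each number of a turn by 120 degrees. A row lasts 1/10 s, in which the tool goes at most 50 mm and 8.59 degrees, less where a joint would pass 70% of its speed; a pose out of reach is approached as far as the arm can. A call with a number of a shift or a turn outside -1 to 1 is refused whole. A call with a gripper value outside its range is refused whole. The fingers move at their own pace and stop on an object; "grip_force" is the grip in N (left out, the last holds). Time passes only in rows, so rows that do not move let the fingers close. It gives the time, the measured TCP pose, the force and the opening at its end, in the units of the state.
- r.get_obs(): the state, without advancing time (a new reading comes with each control period).
- r.grab_frame(name): name is "scene" or "top" or "wrist"; returns a dict with "color" (480x640x3 uint8, red, green, blue), "z_map" (480x640 float32, m along the optical axis (not along the pixel's ray), 0 where there is no reading), "intrinsics" (3x3 intrinsics, pixels), "dist_coeffs" ([k1, k2, p1, p2, k3] as OpenCV has them; the pictures are not rectified), "R" (3x3) and "t" (3): a world point X has camera coordinates R X + t; the wrist camera has in their place "hand_eye" (4x4, takes a point from camera to tool coordinates, whose origin is the TCP and whose axes are the tool frame's). Camera axes: x right, y down, z forward; pixel columns grow to the right and rows downward; lengths in m; the calibration is good to about 2 mm. A picture is of the moment at which its call begins: read the wrist's pose just before it.
- r.hand_in(): hands the job in, once; it reports no verdict.
The state is a dict: "clock": time; "joints": joint angles; "qvel": joint speeds; "tau": joint torques, N m; "tcp_pos": TCP position; "orientation": TCP orientation; "contact_force": force on the tool from outside, world axes, zero at the start; "moment": the same for the moment, N m; "grip_width": finger opening in m.
Only numpy, scipy, OpenCV 4.12 (cv2) and the standard library are available. Lean on these libraries where they do the work, as an engineer would, in place of code of your own. Each camera call takes 0.05 s, during which the arm holds its last target.

## Task

Slide the heavy, free-running bin carriage along its track until its pointer fin stands level with the mark post on the end stop, brake it there without ever letting it strike the stop or the track's other end, and leave it standing still at the mark, untouched; it should have stood still there for two full seconds before you finish. Work gently and only on the two sprung rubber buffers inside the carriage's pocket: do not touch its frame or the bin, and leave the torch, coaster and shoe trees alone.

Things in the scene. Friction and masses are not known exactly. Their poses are not given: they have to be found in the camera images.
- carriage (a joint): Travel of the heavy bin carriage along its straight level track, m; grows towards the end stop; 0 is the track's hard other end (starts at 0.02 to 0.12, at rest). Nominal moving mass 3.3 kg (the real one may differ by up to 40 percent), viscous drag about 0.25 N per m/s, dry friction only about 0.004 N: it coasts for many seconds after any push.
- pocket (a point): Centre of the carriage's open pocket, 55 mm above the shelf; moves with it. +y: along the track towards the end stop; x: across; z: up. Open above; below lies only the fixed track. 180 mm long in y between the free faces of two rubber buffers (y = -90 and +90 mm), 126 mm wide in x between the frame's side rails, whose tops are 52 mm above the shelf.
- buffer_front (a joint): How far the front buffer (pocket's end nearer the stop) is pressed in, m: 0 free, 0.04 fully in. Black rubber block, flat face 108 mm wide across the track, 36 to 76 mm above the shelf, at y = +90 mm of the pocket. Gives way to +y on a soft spring: 20 N/m, preload 0.06 N, damping 0.6 N per m/s, block 50 g. Pressing it drives the carriage towards the stop; it rebounds with little loss.
- buffer_rear (a joint): How far the rear buffer (face at y = -90 mm of the pocket) is pressed in, m: the same as the front one, facing it, with the same spring. It gives way to -y; pressing it drives the carriage away from the stop, so it is the one to brake with.
- chassis (a point): The carriage's frame, not to be touched; the buffers are not part of it. 150 mm wide, y = -325 to +195 mm of the pocket. Steel housings cover the buffers from y = +-133 mm outwards, top 83 mm above the shelf. Carries the brushed steel lever-lid bin at y = -257 mm: 118 mm across, top 201 mm above the shelf. This point: under the pocket centre at shelf height.
- track: Fixed track under the carriage: grey bed 160 mm wide, 6 mm high, 1020 mm long, with two aluminium rails 22 mm high at x = +-54 to +-66 mm. Origin at shelf height on its centre line; y along the track towards the stop.
- pointer (a point): Top of the steel pointer fin on the carriage's far side (away from the robot): 20 mm across the track, 8 mm along it, 60 mm tall, top 91 mm above the shelf. It is 85 mm across (x) and 150 mm ahead (y) of the pocket centre.
- nose (a point): Middle of the carriage's leading end plate, 195 mm ahead of the pocket centre, 40 mm above the shelf; this is what would strike the stop.
- stop: Fixed end stop across the track: dark steel block with rubber facing, 160 mm wide, 30 mm along the track, top 56 mm above the shelf. Origin at shelf height in the plane of its face, mid-track; +y along the track in the direction of travel: the nose strikes it on reaching y = 0 of this frame.
- mark (a point): Top of the mark post, a steel post 14 by 10 mm, top 91 mm above the shelf, on the stop's side arm at the far side of the track, 85 mm before the stop's face. When pointer and mark are level (same y in the stop's frame; their centres pass 20 mm apart across the track) the nose is 40 mm short of the stop. Axes as the stop's.
- torch: Red plastic torch lying on the shelf beyond the track, 150 mm long, 46 mm thick. Bystander.
- coaster: White ceramic coaster, 100 mm across, 8 mm thick, lying beyond the track. Bystander.
- shoe_tree0: Hard plastic shoe tree, 210 mm long, 58 mm high, lying beyond the track. Bystander.
- shoe_tree1: The other shoe tree of the pair, the same. Bystander.

How it is judged:
On the way:
1. the carriage stands still with its pointer at the mark for 2 s (y of pointer in the frame of mark between -0.012 and 0.012 m and velocity of joint carriage between -0.01 and 0.01 m/s), for 2 s.
At the end, for the whole second after the job is handed in: The pointer is within 12 mm of the mark along the track, and the carriage moves slower than 10 mm/s (all of step 1); the robot touches nothing.
It fails at once if the carriage strikes the end stop (y of nose in the frame of stop above -0.002 m).
It fails at once if the carriage strikes the other end of the track (value of joint carriage below 0.002 m).
It fails at once if the robot pushes on the carriage's frame or the bin (over 2 N) instead of its buffers ((contact force between the fingers and carriage_c0 above 2 N or contact force between the fingers and carriage_c1 above 2 N or contact force between the fingers and carriage_c2 above 2 N or contact force between the fingers and carriage_c3 above 2 N or contact force between the fingers and carriage_c4 above 2 N or contact force between the fingers and carriage_c5 above 2 N or contact force between the fingers and carriage_c6 above 2 N or contact force between the fingers and carriage_c7 above 2 N or contact force between the fingers and carriage_c8 above 2 N or contact force between the fingers and carriage_c9 above 2 N or contact force between the fingers and carriage_c10 above 2 N) or (contact force between the arm and carriage_c0 above 2 N or contact force between the arm and carriage_c1 above 2 N or contact force between the arm and carriage_c2 above 2 N or contact force between the arm and carriage_c3 above 2 N or contact force between the arm and carriage_c4 above 2 N or contact force between the arm and carriage_c5 above 2 N or contact force between the arm and carriage_c6 above 2 N or contact force between the arm and carriage_c7 above 2 N or contact force between the arm and carriage_c8 above 2 N or contact force between the arm and carriage_c9 above 2 N or contact force between the arm and carriage_c10 above 2 N)).
It fails at once if a buffer is knocked hard (over 20 N) (contact force between the fingers and buffer_front above 20 N or contact force between the fingers and buffer_rear above 20 N).
It fails at once if torch, coaster or shoe trees are shifted by more than 20 mm (distance of any of torch, coaster, shoe_tree0, shoe_tree1 from where it was at the start of the episode above 0.02 m).
It also fails if it takes over 38 s, if anything falls off the work surface, if the arm or the gripper's body presses on something with over 40 N, if the wrist force passes 120 N, or if a joint passes its speed limit or range.

## Working session

There is one attempt and no reset: what is moved stays moved. The work goes in short steps, Python scripts to look and compute and a tool call to move; the robot and the scene stay as the last step left them, time stands still between calls to the robot, and variables do not carry over. Pictures are saved under pics/ and viewed, and the job is handed in when it is done.

Besides the shell and the picture viewer there is one more tool, called after ">>>" by a JSON object that holds its "fn" and its "kwargs". apply_moves: Moves the arm, as the interface text tells. Shifts and turns lie within -1 to 1; 1 stands for 12 cm of shift or 120 degrees of turn. Its arguments: {"type":"object","properties":{"dp":{"type":"array"},"twist":{"type":"array"},"jaw":{"type":"array"},"grip_force":{"type":"number"}},"required":["dp","twist","jaw"]}

```bash
mkdir -p pics; ls; python3 - <<'E'
from bench import r
import cv2
print(r.get_obs())
for n in ["scene","top"]:
    f=r.grab_frame(n)
    cv2.imwrite(f"pics/{n}0.png",f["color"][:,:,::-1])
    print(n,f["intrinsics"],f["dist_coeffs"],f["R"],f["t"])
print(r.get_obs()["clock"], r.hold_point_z)
E
```

```text
pics
{'clock': 0.0, 'joints': array([-1.34409386,  0.47781083,  0.02235281,  1.55643956, -0.01148967,
        1.10929079, -0.08310789]), 'qvel': array([ 0.0001357 ,  0.00078793,  0.00107403, -0.00124908, -0.00042747,
       -0.00058685, -0.00149177]), 'tau': array([ 4.63022825e-04, -5.96457875e+01,  1.60829075e+00, -2.81190187e+01,
        1.25413650e-02,  9.27196088e-03, -6.21903041e-06]), 'tcp_pos': array([0.22170413, 0.63726696, 0.40372351]), 'orientation': array([ 2.55956225e+00,  1.81957869e+00, -2.18417719e-03]), 'contact_force': array([ 0.79242338, -0.58368315,  0.23215243]), 'moment': array([ 1.46694804e-02,  4.12999804e-05, -2.54326993e-02]), 'grip_width': 0.08530110110842637}
scene [[480.40876483   0.         314.12685823]
 [  0.         480.40876483 244.60762087]
 [  0.           0.           1.        ]] [-0.12630213  0.          0.          0.          0.        ] [[ 0.83768247  0.54584016 -0.01861699]
 [ 0.38912348 -0.62039971 -0.68094575]
 [-0.38323751  0.56317201 -0.73209719]] [-0.50731427 -0.15096069  1.33281232]
top [[519.19717481   0.         324.27478033]
 [  0.         519.19717481 239.34043585]
 [  0.           0.           1.        ]] [-0.12829168  0.          0.          0.          0.        ] [[-0.0294094  -0.9994735  -0.01370442]
 [-0.98057187  0.03150797 -0.19361314]
 [ 0.193943    0.00774412 -0.98098223]] [0.05675181 0.61058621 0.99231668]
0.1 0.1547
```

View pics/scene0.png

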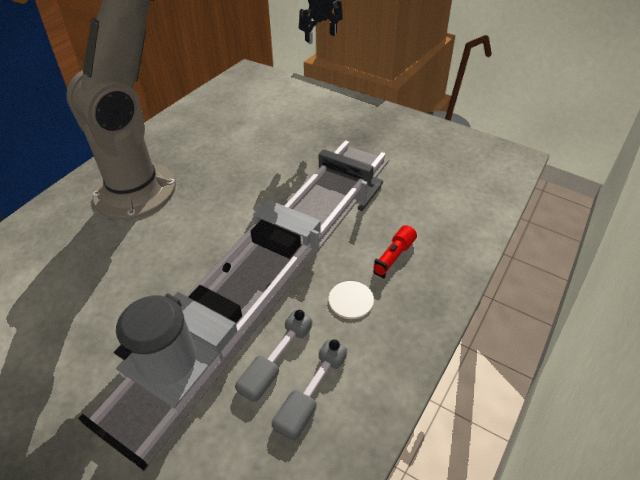

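View pics/top0.png

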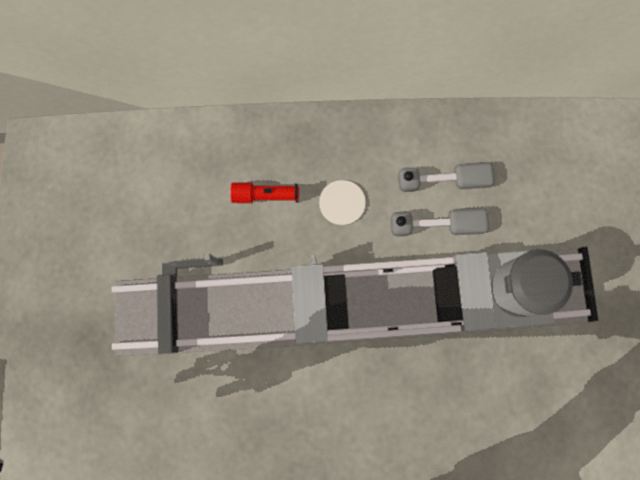

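The track runs right to left in the top view, with the stop at about (167,313), the mark post at (213,260) and the pointer fin at (313,259). The buffers are the black patches at (336,301) and (447,294).

```bash
cat > h.py <<'E'
import numpy as np, cv2
from bench import r
def cloud(f):
    K,d=f["intrinsics"],np.array(f["dist_coeffs"]);h,w=f["z_map"].shape
    u,v=np.meshgrid(np.arange(w),np.arange(h))
    n=cv2.undistortPoints(np.stack([u,v],-1).reshape(-1,1,2).astype(float),K,d).reshape(h,w,2)
    z=f["z_map"][...,None]
    P=np.concatenate([n*z,z],-1)
    return (P-f["t"])@f["R"]
def ray(f,uv,z):
    K,d=f["intrinsics"],np.array(f["dist_coeffs"])
    n=cv2.undistortPoints(np.array(uv,float).reshape(-1,1,2),K,d).reshape(-1,2)
    D=np.c_[n,np.ones(len(n))]@f["R"]; C=-f["R"].T@f["t"]
    return C+D*((z-C[2])/D[:,2])[:,None]
E
python3 - <<'E'
from h import *
f=r.grab_frame("top")
np.savez("top0.npz",**f)
c=f["color"][:,:,::-1]
cv2.imwrite("pics/c1.png",cv2.resize(c[230:360,100:300],None,fx=4,fy=4,interpolation=cv2.INTER_CUBIC))
cv2.imwrite("pics/c2.png",cv2.resize(c[230:360,280:480],None,fx=4,fy=4,interpolation=cv2.INTER_CUBIC))
P=cloud(f)
for uv in [(150,318),(167,300),(213,259),(313,259),(336,300),(447,294),(400,300),(400,267),(400,328),(310,300),(473,290),(540,280),(60,200)]:
    print(uv,P[uv[1],uv[0]].round(4))
E
```

```text
(150, 318) [0.4647 0.4115 0.0083]
(167, 300) [0.4978 0.3594 0.0578]
(213, 259) [0.5804 0.2674 0.0494]
(313, 259) [0.5678 0.0609 0.089 ]
(336, 300) [0.4874 0.0185 0.0763]
(447, 294) [ 0.4919 -0.2006  0.0737]
(400, 300) [ 0.4887 -0.1164  0.0032]
(400, 267) [ 0.553  -0.1148  0.0427]
(400, 328) [ 0.4301 -0.1105  0.0247]
(310, 300) [0.4884 0.069  0.0834]
(473, 290) [ 0.497  -0.2506  0.083 ]
(540, 280) [ 0.4995 -0.3403  0.199 ]
(60, 200) [ 7.347e-01  6.379e-01 -4.000e-04]
```

View pics/c1.png

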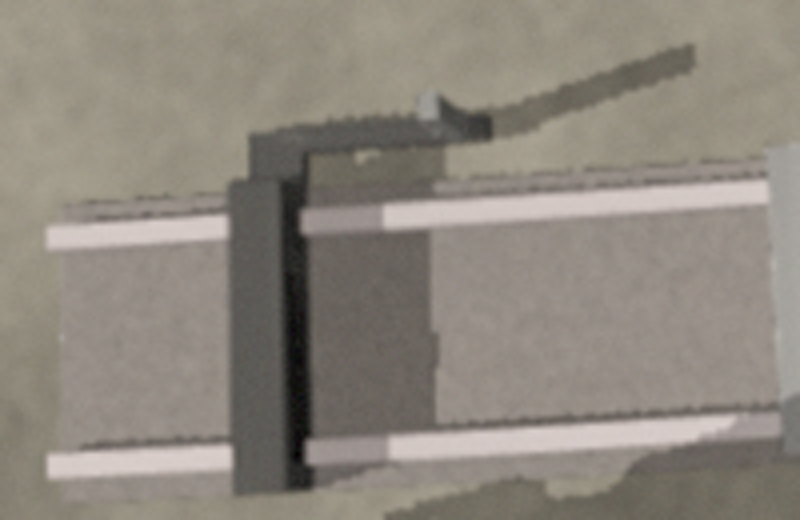

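View pics/c2.png

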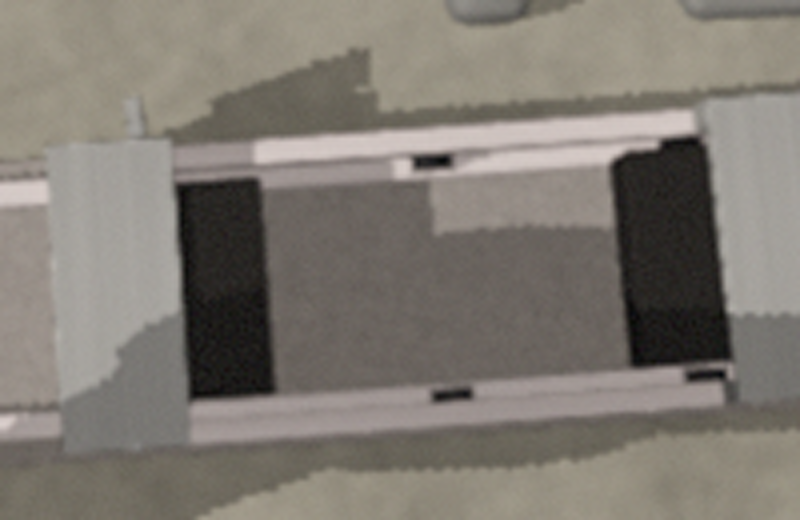

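```bash
python3 - <<'E'
from h import *
f=dict(np.load("top0.npz"))
print("cam",-f["R"].T@f["t"])
A=lambda p,o:[(o[0]+a/4-.375,o[1]+b/4-.375) for a,b in p]
c1=(100,230);c2=(280,230)
R=ray(f,A([(47,228),(768,182)],c1),.022); print("railfar",R.round(4)); d=R[1]-R[0]; print(np.degrees(np.arctan2(d[0],-d[1])))
L=ray(f,A([(47,480),(387,457)],c1),.022); print("railnear",L.round(4)); d=L[1]-L[0]; print(np.degrees(np.arctan2(d[0],-d[1])))
print("mark",ray(f,A([(428,96)],c1),.091).round(4))
print("fin",ray(f,A([(133,103)],c2),.091).round(4))
S=ray(f,A([(231,182),(281,182),(287,487),(233,492)],c1),.056);print("stop",S.round(4))
H=ray(f,A([(48,147),(170,141),(188,445),(65,450)],c2),.083);print("fronthousing",H.round(4))
B=ray(f,A([(260,180),(272,393)],c2),.076);print("frontface",B.round(4))
B=ray(f,A([(612,160),(632,366)],c2),.036);print("rearface",B.round(4))
Hr=ray(f,A([(703,100),(735,400)],c2),.083);print("rearhousing",Hr.round(4))
E
```

```text
cam [0.40793983 0.02979898 1.0924403 ]
railfar [[0.5317 0.4937 0.022 ]
 [0.546  0.1083 0.022 ]]
2.127999296658196
railnear [[0.3994 0.4892 0.022 ]
 [0.4092 0.3074 0.022 ]]
3.0919793274960834
mark [[0.5846 0.2708 0.091 ]]
fin [[0.5747 0.0609 0.091 ]]
stop [[0.5492 0.3814 0.056 ]
 [0.5486 0.3551 0.056 ]
 [0.3951 0.3494 0.056 ]
 [0.3929 0.3771 0.056 ]]
fronthousing [[0.5554 0.1035 0.083 ]
 [0.5566 0.0435 0.083 ]
 [0.409  0.0391 0.083 ]
 [0.4083 0.0982 0.083 ]]
frontface [[ 5.368e-01 -2.000e-04  7.600e-02]
 [ 4.327e-01 -2.200e-03  7.600e-02]]
rearface [[ 0.5462 -0.1828  0.036 ]
 [ 0.4408 -0.1863  0.036 ]]
rearhousing [[ 0.5683 -0.2208  0.083 ]
 [ 0.4209 -0.2259  0.083 ]]
```

>>> {"fn": "apply_moves", "kwargs": {"dp": [[0,0,0],[0,0,0],[0,0,0],[-0.25,0.3333,0],[-0.25,0.3333,0],[-0.25,0.3333,0],[-0.25,0.3333,0],[-0.25,0.3333,0],[-0.25,0.3333,0]], "twist": [[0,0,-0.0595],[0,0,-0.0595],[0,0,-0.0595],[0,0,0],[0,0,0],[0,0,0],[0,0,0],[0,0,0],[0,0,0]], "jaw": [255,255,255,255,255,255,255,255,255]}}

```text
clock: 1.05
tcp_pos: [0.4664, 0.4751, 0.3993]
orientation: [-2.134, -2.3, 0.012]
contact_force: [-0.2, 0.8, -0.1]
grip_width: 0.0002
```

```bash
cat >> h.py <<'E'
from scipy.spatial.transform import Rotation as Ro
a=np.radians(2.2); yh=np.array([-np.sin(a),np.cos(a),0]); xh=np.array([np.cos(a),np.sin(a),0])
def st():
    o=r.get_obs(); M=Ro.from_rotvec(o["orientation"]).as_matrix()
    print("t",o["clock"],"p",o["tcp_pos"].round(4),"j",o["joints"].round(2),"F",o["contact_force"].round(2),"w",round(o["grip_width"],4),"\nM",M.round(3).tolist())
    return o,M
E
python3 -c "
from h import *
st()"
```

```text
t 1.05 p [0.4664 0.4751 0.3993] j [-0.89  0.47  0.    1.58 -0.01  1.1   0.76] F [-0.18  0.84 -0.14] w 0.0002 
M [[-0.075, 0.997, -0.008], [0.997, 0.075, -0.003], [-0.003, -0.008, -1.0]]
```

>>> {"fn": "apply_moves", "kwargs": {"dp": [[-0.4,0,0],[-0.4,0,0],[-0.4,0,0],[-0.4,0,0],[-0.4,0,0],[-0.4,0,0],[-0.4,0,0],[-0.4,0,0],[-0.4,0,0],[-0.4,0,0],[-0.4,0,0],[-0.2,0,0]], "twist": [[0,0,0.018],[0,0,0],[0,0,0],[0,0,0],[0,0,0],[0,0,0],[0,0,0],[0,0,0],[0,0,0],[0,0,0],[0,0,0],[0,0,0]], "jaw": [255,255,255,255,255,255,255,255,255,255,255,255]}}

```text
clock: 2.25
tcp_pos: [0.4872, -0.1022, 0.399]
orientation: [-2.193, -2.249, 0.012]
contact_force: [0.7, -0.6, -0.4]
grip_width: -0.0001
```

```bash
python3 -c "
from h import *
st()
for n in ['wrist','top','scene']:
    f=r.grab_frame(n);cv2.imwrite('pics/%s1.png'%n,f['color'][:,:,::-1])
    if n=='wrist': print(f['hand_eye'],f['intrinsics'],f['dist_coeffs'])
"
```

```text
t 2.25 p [ 0.4872 -0.1022  0.399 ] j [-0.17  0.19  0.29  1.99 -0.06  0.97  1.74] F [ 0.71 -0.55 -0.37] w -0.0001 
M [[-0.025, 1.0, -0.006], [1.0, 0.025, -0.005], [-0.005, -0.006, -1.0]]
[[ 9.99999618e-01 -8.59695077e-04 -1.57113115e-04 -8.79696304e-04]
 [ 8.63560763e-04  9.44414644e-01  3.28755585e-01 -8.41379846e-02]
 [-1.34249632e-04 -3.28755596e-01  9.44415025e-01  3.07608854e-02]
 [ 0.00000000e+00  0.00000000e+00  0.00000000e+00  1.00000000e+00]] [[398.24636238   0.         318.46391253]
 [  0.         398.24636238 251.3233916 ]
 [  0.           0.           1.        ]] [-0.04451731  0.          0.          0.          0.        ]
```

View pics/wrist1.png

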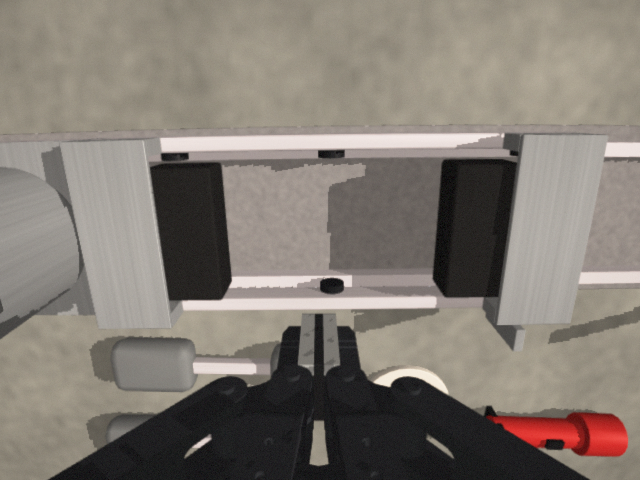

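View pics/top1.png

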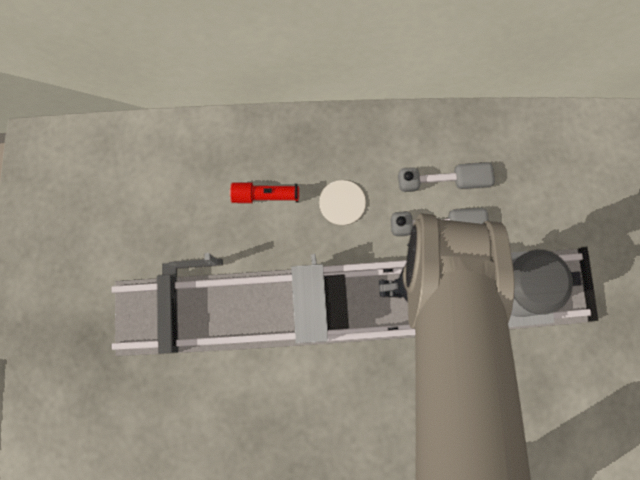

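View pics/scene1.png

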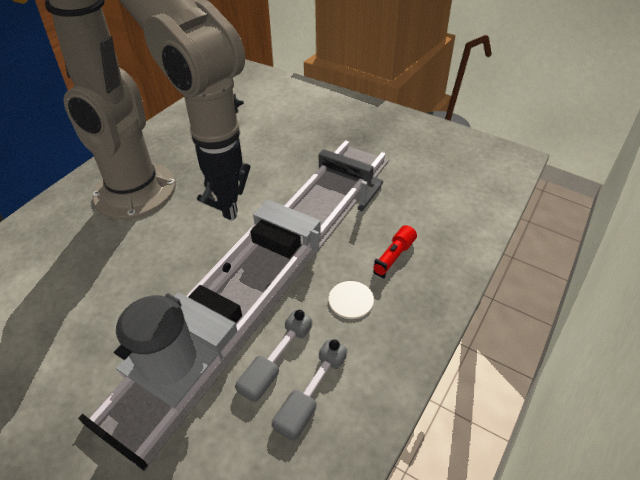

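The wrist view shows the pocket from x=225 to 440 px, with the fingers clear of the rails. The top view still shows the front housing (310,303) and the fin (314,259), so I can track the carriage there. Next I lower the fingers.

>>> {"fn": "apply_moves", "kwargs": {"dp": [[0.02,0,0.3],[0,0,0.3],[0,0,0.3],[0,0,0.3],[0,0,0.28],[0,0,0]], "twist": [[0,0,0],[0,0,0],[0,0,0],[0,0,0],[0,0,0],[0,0,0]], "jaw": [255,255,255,255,255,255]}}

```text
clock: 3.0
tcp_pos: [0.4895, -0.0884, 0.2169]
orientation: [-2.178, -2.263, -0.001]
contact_force: [-0.7, -0.1, 0.2]
grip_width: 0.0002
```

```bash
cat >> h.py <<'E'
def nose(f):
    P=cloud(f); m=(P[...,2]>.075)&(P[...,2]<.092)&(P[...,0]>.425)&(P[...,0]<.54)&(P[...,1]>.03)&(P[...,1]<.36)
    out=[]
    for v in range(480):
        u=np.flatnonzero(m[v])
        if len(u)>8 : out.append(ray(f,[(u[0]-.5,v)],.083)[0]@yh)
    out=np.array(out)
    return (np.median(out), out.mean(), out.std(), len(out)) if len(out) else None
def car():
    f=r.grab_frame("top"); t=r.get_obs()["clock"]-.05
    n=nose(f); return t,n,f
E
python3 -c "
from h import *
f=dict(np.load('top0.npz'));print(nose(f))
f=dict(np.load('top0.npz'));print('mark',np.array([.5846,.2708,.091])@yh,'fin',np.array([.5747,.0609,0])@yh,'stopface',np.array([.4718,.3523,0])@yh)
st()
t,n,f=car();print(t,n);cv2.imwrite('pics/top2.png',f['color'][:,:,::-1])
f=r.grab_frame('wrist');cv2.imwrite('pics/wrist2.png',f['color'][:,:,::-1])
"
```

```text
(np.float64(0.08358035590747201), np.float64(0.08342449515501586), np.float64(0.0014083909417368487), 60)
mark 0.24815888457143204 fin 0.03879363772680912 stopface 0.3339289571239699
t 3.0 p [ 0.4895 -0.0884  0.2169] j [-0.11  0.47  0.21  2.13 -0.18  0.56  1.83] F [-0.74 -0.12  0.19] w 0.0002 
M [[-0.038, 0.999, -0.0], [0.999, 0.038, 0.001], [0.001, -0.0, -1.0]]
3.0 (np.float64(0.08356221712451363), np.float64(0.08332741711689892), np.float64(0.0016619791309330678), 60)
```

View pics/wrist2.png

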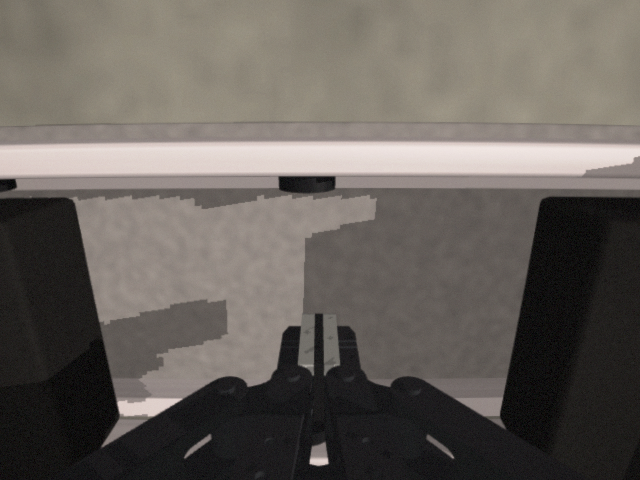

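View pics/top2.png

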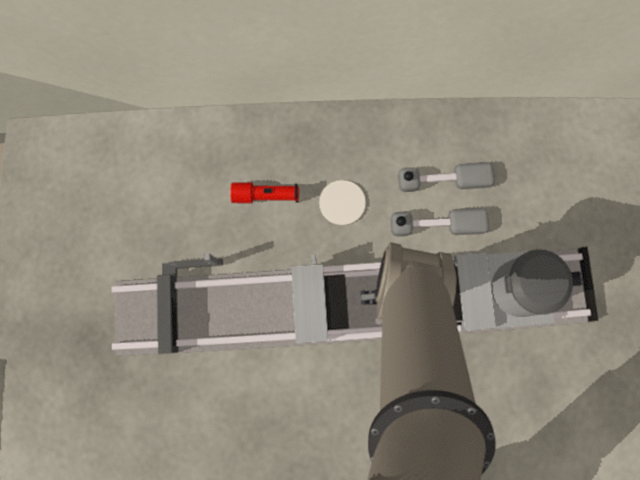

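```bash
python3 -c "
from h import *
o=r.get_obs();M=Ro.from_rotvec(o['orientation']).as_matrix()
f=r.grab_frame('wrist');K=f['intrinsics'];H=f['hand_eye']
u,v=np.meshgrid(np.arange(640),np.arange(480))
n=cv2.undistortPoints(np.stack([u,v],-1).reshape(-1,1,2).astype(float),K,f['dist_coeffs']).reshape(480,640,2)
z=f['z_map'][...,None];T=np.concatenate([n*z,z],-1)@H[:3,:3].T+H[:3,3]
m=(z[...,0]>0)&(abs(T[...,0])<.07)&(abs(T[...,1])<.03)
for a in np.arange(.08,.18,.006):
    k=m&(T[...,2]>=a)&(T[...,2]<a+.006)
    if k.any(): print(round(a,3),'height',round(o['tcp_pos'][2]-a,3),k.sum(),T[k][:,0].min().round(4),T[k][:,0].max().round(4),T[k][:,1].min().round(4),T[k][:,1].max().round(4))
"
```

```text
0.086 height 0.134 1625 -0.0584 0.056 -0.0179 -0.0115
0.092 height 0.128 6928 -0.0587 0.057 -0.018 -0.0053
0.098 height 0.122 7087 -0.0548 0.0527 -0.0185 0.0012
0.104 height 0.116 4783 -0.049 0.048 -0.0178 0.0084
0.11 height 0.11 5249 -0.0448 0.0433 -0.0145 0.0125
0.116 height 0.104 7010 -0.0403 0.0381 -0.0138 0.0128
0.122 height 0.098 3319 -0.0358 0.0337 -0.0141 0.0133
0.128 height 0.092 1138 -0.031 0.0282 -0.0138 0.0129
0.134 height 0.086 1054 -0.0164 0.0146 -0.0118 0.0117
0.14 height 0.08 732 -0.0145 0.0128 -0.0111 -0.0053
0.146 height 0.074 690 -0.0146 0.0127 -0.0113 -0.0051
0.152 height 0.068 681 -0.0146 0.0127 -0.0112 -0.005
0.158 height 0.062 589 -0.0145 0.0126 -0.0111 -0.0053
0.164 height 0.056 340 -0.0137 0.0119 -0.0111 -0.0051
```

>>> {"fn": "apply_moves", "kwargs": {"dp": [[0.25,0,0],[0.25,0,0],[0.05,0,0],[0.05,0,0],[0.05,0,0],[0.05,0,0],[0.05,0,0],[0.05,0,0],[0,0,0],[0,0,0]], "twist": [[0,0,0],[0,0,0],[0,0,0],[0,0,0],[0,0,0],[0,0,0],[0,0,0],[0,0,0],[0,0,0],[0,0,0]], "jaw": [255,255,255,255,255,255,255,255,255,255]}}

```text
clock: 4.15
tcp_pos: [0.493, 0.0073, 0.232]
orientation: [2.173, 2.241, 0.031]
contact_force: [0.2, -1.4, -0.2]
grip_width: 0.0
```

```bash
python3 -c "
from h import *
o,M=st();print('s',o['tcp_pos']@yh)
t,n,f=car();print(t,n)
f=r.grab_frame('wrist');cv2.imwrite('pics/wrist3.png',f['color'][:,:,::-1])
t,n,f=car();print(t,n);cv2.imwrite('pics/top3.png',f['color'][:,:,::-1])
"
```

```text
t 4.15 p [0.493  0.0073 0.232 ] j [-0.32  0.44  0.22  2.14 -0.17  0.55  1.62] F [ 0.19 -1.39 -0.17] w 0.0 
M [[-0.031, 0.999, 0.028], [1.0, 0.031, 0.001], [-0.0, 0.028, -1.0]]
s -0.011620582724302836
4.15 (np.float64(0.10107652959357276), np.float64(0.10093326342160418), np.float64(0.0011661096217922087), 60)
4.25 (np.float64(0.10720185406946742), np.float64(0.10672872428396646), np.float64(0.004127906096165111), 60)
```

View pics/wrist3.png

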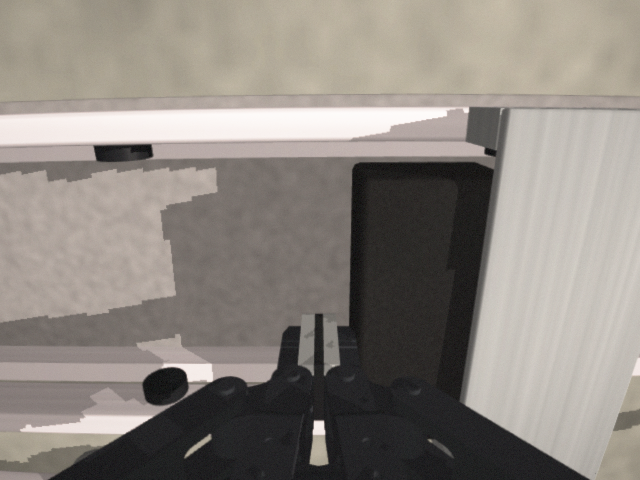

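>>> {"fn": "apply_moves", "kwargs": {"dp": [[0,0,0],[0,-0.02,0],[-0.02,-0.03,0.06],[0,-0.03,0.06],[0,0,0]], "twist": [[0,0,0],[0,0,0],[0.007,0,0],[0.0064,0,0],[0,0,0]], "jaw": [255,255,255,255,255]}}

```text
clock: 4.8
tcp_pos: [0.4826, 0.0037, 0.216]
orientation: [-2.187, -2.252, 0.004]
contact_force: [0.2, -0.1, -0.4]
grip_width: 0.0002
```

```bash
python3 -c "
from h import *
o,M=st();print('s',o['tcp_pos']@yh)
for i in range(6):
    t,n,f=car();print(t,n)
cv2.imwrite('pics/top4.png',f['color'][:,:,::-1])
"
```

```text
t 4.8 p [0.4826 0.0037 0.216 ] j [-0.31  0.46  0.21  2.16 -0.18  0.54  1.64] F [ 0.25 -0.13 -0.43] w 0.0002 
M [[-0.029, 1.0, -0.004], [1.0, 0.029, -0.0], [-0.0, -0.004, -1.0]]
s -0.014823413129719668
4.8 (np.float64(0.14072280935513815), np.float64(0.14066008822507614), np.float64(0.000725350024345409), 59)
4.8500000000000005 (np.float64(0.14343010655529526), np.float64(0.1434380511415344), np.float64(0.0007064100006199414), 59)
4.9 (np.float64(0.14659433794566024), np.float64(0.14640429835215096), np.float64(0.0014309357997707409), 60)
4.95 (np.float64(0.14929092633082713), np.float64(0.14920275392924348), np.float64(0.0010701424350809396), 60)
5.0 (np.float64(0.15239245645847063), np.float64(0.1520657727347981), np.float64(0.002377137584760997), 60)
5.05 (np.float64(0.15498202152323642), np.float64(0.15476840134096412), np.float64(0.0019771712408336206), 60)
```

```bash
cat > sim.py <<'E'
import numpy as np
def push(m,t0,off=0,k=20,F0=.06,b=.6):
    # finger edge path, front free face at -.0208+off ; quasi-static buffer
    dt=.002;x=0;v=0;out={}
    for i in range(int(2.0/dt)):
        t=3.2+i*dt
        s=np.interp(t,[t0,t0+.65,4.25,4.6],[-.0471,-.0116,-.0116,-.0148])+.0136
        face=-.0208+off+x; c=s-face
        F=(F0+k*c-0*b*v) if c>0 else 0
        F+= -.25*v-(.004 if v>1e-4 else 0)
        v+=F/m*dt; x+=v*dt
        out[round(t,3)]=(x,v)
    return out
def brake(m,v,dist,sf=None,k=20,F0=.06):
    pass
E
python3 -c "
from sim import *
from scipy.optimize import least_squares
T=[4.15,4.25,4.8,4.9,5.0,5.05];X=np.array([.1010,.1069,.14069,.1465,.1522,.15487])-.0834
def res(p,b=.6):
    o=push(p[0],p[1],p[2]); ks=np.array(list(o));xs=np.array([q[0] for q in o.values()])
    return np.r_[(np.interp(T,ks,xs)-X)/.0005,(p[2])/.002,(p[1]-3.33)/.05]
for m0 in (2.2,3.3,4.4):
    q=least_squares(res,[m0,3.33,0],diff_step=.01);print(q.x,q.cost,q.fun.round(1))
o=push(*q.x);print(o[5.0],o[4.8])
"
```

```text
[2.61905188e+00 3.27783375e+00 4.64935133e-04] 0.8224859134332566 [-0.4  0.2 -0.3 -0.2  0.   0.4  0.2 -1. ]
[2.61643063e+00 3.27790836e+00 4.74871044e-04] 0.8227732903973515 [-0.4  0.2 -0.3 -0.2  0.   0.4  0.2 -1. ]
[2.51937198e+00 3.27874764e+00 8.60960889e-04] 0.8780398526889506 [-0.5  0.2 -0.2 -0.1  0.   0.4  0.4 -1. ]
(np.float64(0.06880858142141971), np.float64(0.05745687111946952)) (np.float64(0.05717191172219538), np.float64(0.058929422107723034))
```

>>> {"fn": "apply_moves", "kwargs": {"dp": [[0.066,0,0],[0.066,0,0],[0.066,0,0],[0,0,0],[0,0,0],[0,0,0],[0,0,0],[0,0,0]], "twist": [[0,0,0],[0,0,0],[0,0,0],[0,0,0],[0,0,0],[0,0,0],[0,0,0],[0,0,0]], "jaw": [255,255,255,255,255,255,255,255]}}

```text
clock: 5.9
tcp_pos: [0.4833, 0.0306, 0.2179]
orientation: [2.186, 2.255, 0.002]
contact_force: [-0.8, -0.2, 0.2]
grip_width: -0.0002
```

```bash
python3 -c "
from h import *
o,M=st();print('s',o['tcp_pos']@yh)
for i in range(7):
    t,n,f=car();print(t,n)
o,M=st();print('s',o['tcp_pos']@yh)
cv2.imwrite('pics/top5.png',f['color'][:,:,::-1])
"
```

```text
t 5.9 p [0.4833 0.0306 0.2179] j [-0.37  0.46  0.21  2.16 -0.18  0.54  1.58] F [-0.81 -0.16  0.19] w -0.0002 
M [[-0.031, 1.0, 0.001], [1.0, 0.031, 0.0], [0.0, 0.002, -1.0]]
s 0.012071922912478408
5.9 (np.float64(0.20126723092227816), np.float64(0.20122575040426335), np.float64(0.0006681397814134641), 59)
5.95 (np.float64(0.20384186688147166), np.float64(0.20372756036634965), np.float64(0.0008697903837519891), 59)
6.0 (np.float64(0.20623813374190614), np.float64(0.20622882215757363), np.float64(0.0006997339191618802), 59)
6.05 (np.float64(0.20860798467569777), np.float64(0.2085988517362388), np.float64(0.0008797890421192113), 59)
6.1000000000000005 (np.float64(0.21134863187537056), np.float64(0.21090357410863872), np.float64(0.0016795484388494734), 59)
6.15 (np.float64(0.21368446577774794), np.float64(0.21350869295119684), np.float64(0.0009896109834797938), 59)
6.2 (np.float64(0.2158727871102121), np.float64(0.2158472888364774), np.float64(0.0009892024196139864), 59)
t 6.25 p [0.4833 0.0308 0.2179] j [-0.37  0.46  0.21  2.16 -0.18  0.54  1.58] F [ 0.27  0.44 -0.  ] w -0.0001 
M [[-0.031, 1.0, 0.002], [1.0, 0.031, 0.001], [0.001, 0.002, -1.0]]
s 0.012233685720790437
```

View pics/top5.png

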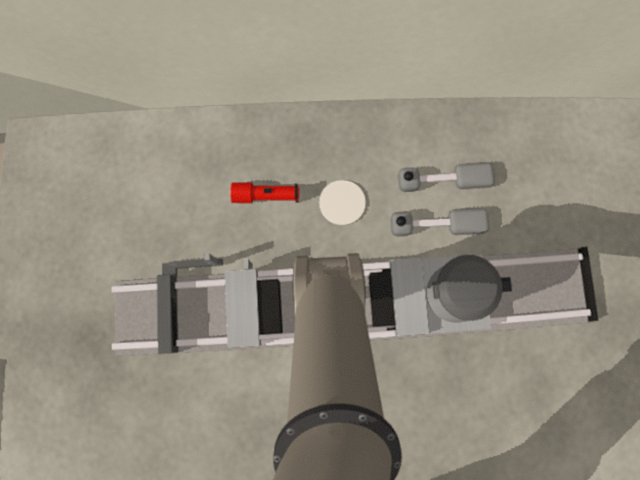

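>>> {"fn": "apply_moves", "kwargs": {"dp": [[-0.013,0,0],[0,0,0],[0,0,0],[0,0,0],[0,0,0],[0,0,0],[0,0,0],[0,0,0],[0,0,0],[0,0,0],[0,0,0],[0,0,0]], "twist": [[0,0,0],[0,0,0],[0,0,0],[0,0,0],[0,0,0],[0,0,0],[0,0,0],[0,0,0],[0,0,0],[0,0,0],[0,0,0],[0,0,0]], "jaw": [255,255,255,255,255,255,255,255,255,255,255,255]}}

```text
clock: 7.45
tcp_pos: [0.4834, 0.0291, 0.2179]
orientation: [2.186, 2.256, 0.002]
contact_force: [-0.6, 1.4, 0.2]
grip_width: -0.0006
```

```bash
python3 -c "
from h import *
o,M=st();print('s',o['tcp_pos']@yh)
L=[]
for i in range(5):
    t,n,f=car();L.append((t,n[1]));print(t,n)
L=np.array(L);print(np.polyfit(L[:,0]-L[-1,0],L[:,1],1))
"
```

```text
t 7.45 p [0.4834 0.0291 0.2179] j [-0.36  0.46  0.21  2.16 -0.18  0.54  1.59] F [-0.62  1.42  0.23] w -0.0006 
M [[-0.031, 1.0, 0.002], [1.0, 0.031, 0.001], [0.001, 0.002, -1.0]]
s 0.010543783188841851
7.45 (np.float64(0.27265076293877843), np.float64(0.2727526455932868), np.float64(0.0006691222667513672), 59)
7.5 (np.float64(0.27479427949380136), np.float64(0.2747783042662653), np.float64(0.0014181608366341664), 59)
7.55 (np.float64(0.27711127199410307), np.float64(0.27714624093105844), np.float64(0.0008024057202071858), 59)
7.6000000000000005 (np.float64(0.27932147696903653), np.float64(0.2792432567350135), np.float64(0.0009388326035518418), 59)
7.65 (np.float64(0.2815315594783925), np.float64(0.2813419818206186), np.float64(0.0010498517197112594), 59)
[0.04328725 0.28138121]
```

>>> {"fn": "apply_moves", "kwargs": {"dp": [[0,0,0],[0,0,0]], "twist": [[0,0,0],[0,0,0]], "jaw": [255,255]}}

```text
clock: 7.9
tcp_pos: [0.4834, 0.0292, 0.2179]
orientation: [2.186, 2.256, 0.002]
contact_force: [-0.7, -0.3, -0.1]
grip_width: -0.0
```

```bash
python3 -c "
from h import *
o,M=st();print('s',o['tcp_pos']@yh)
for i in range(3):
    t,n,f=car();print(t,n)
np.savez('top6.npz',**f)
"
```

```text
t 7.9 p [0.4834 0.0292 0.2179] j [-0.36  0.46  0.21  2.16 -0.18  0.54  1.59] F [-0.69 -0.25 -0.14] w -0.0 
M [[-0.031, 1.0, 0.001], [1.0, 0.031, 0.001], [0.001, 0.002, -1.0]]
s 0.010609722209591992
7.9 (np.float64(0.29009609603782643), np.float64(0.28995386829570247), np.float64(0.0012176658304756272), 59)
7.95 (np.float64(0.29105003688597336), np.float64(0.2910728205007016), np.float64(0.0007942329008317366), 59)
8.0 (np.float64(0.2923049751903489), np.float64(0.2920232015373409), np.float64(0.0015232387758669645), 59)
```

```bash
python3 -c "
from h import *
t,n,f=car();print(t,n)
"
```

```text
8.049999999999999 (np.float64(0.29248593422999564), np.float64(0.2924268623058325), np.float64(0.0015385805402531037), 59)
```

>>> {"fn": "apply_moves", "kwargs": {"dp": [[0.4,0,0],[0.15,0,0]], "twist": [[0,0,0],[0,0,0]], "jaw": [255,255]}}

```text
clock: 8.3
tcp_pos: [0.4821, 0.0929, 0.2181]
orientation: [2.195, 2.245, 0.002]
contact_force: [0.7, 0.2, -0.1]
grip_width: -0.0002
```

```bash
python3 -c "
from h import *
o,M=st();print('s',o['tcp_pos']@yh)
L=[]
for i in range(6):
    t,n,f=car();L.append((t,n[1]));print(t,n)
L=np.array(L);print(np.polyfit(L[:,0]-L[-1,0],L[:,1],1))
np.savez('top7.npz',**f)
o,M=st();print('s',o['tcp_pos']@yh)
"
```

```text
t 8.3 p [0.4821 0.0929 0.2181] j [-0.49  0.46  0.22  2.14 -0.18  0.55  1.45] F [ 0.69  0.24 -0.13] w -0.0002 
M [[-0.023, 1.0, 0.003], [1.0, 0.023, -0.001], [-0.001, 0.003, -1.0]]
s 0.0742811092837285
8.299999999999999 (np.float64(0.2937592785606436), np.float64(0.29351836276520454), np.float64(0.0012095501452400242), 59)
8.35 (np.float64(0.29401604596208736), np.float64(0.2938246454587195), np.float64(0.001045831449254971), 59)
8.399999999999999 (np.float64(0.2942308896960314), np.float64(0.2938912431562895), np.float64(0.0013944932083795945), 59)
8.45 (np.float64(0.29427460964845936), np.float64(0.29395886594410386), np.float64(0.0013865300797717404), 59)
8.5 (np.float64(0.29427460964845936), np.float64(0.2942303872284271), np.float64(0.0009384030595028186), 59)
8.549999999999999 (np.float64(0.2943491011783668), np.float64(0.29412526696856317), np.float64(0.002281681643707426), 59)
[0.00246821 0.29423332]
t 8.6 p [0.482 0.088 0.218] j [-0.49  0.46  0.22  2.15 -0.18  0.55  1.45] F [ 0.09 -0.76 -1.35] w 0.0001 
M [[-0.018, 1.0, 0.002], [1.0, 0.018, -0.003], [-0.003, 0.002, -1.0]]
s 0.06938884879673242
```

>>> {"fn": "apply_moves", "kwargs": {"dp": [[0,0,0],[0,0,0],[0,0,0],[0,0,0],[0,0,0],[0,0,0],[0,0,0],[0,0,0],[0,0,0],[0,0,0],[0,0,0],[0,0,0]], "twist": [[0,0,0],[0,0,0],[0,0,0],[0,0,0],[0,0,0],[0,0,0],[0,0,0],[0,0,0],[0,0,0],[0,0,0],[0,0,0],[0,0,0]], "jaw": [255,255,255,255,255,255,255,255,255,255,255,255]}}

```text
clock: 9.8
tcp_pos: [0.482, 0.0846, 0.2181]
orientation: [2.204, 2.233, -0.003]
contact_force: [0.7, 0.1, -0.2]
grip_width: 0.0
```

```bash
python3 -c "
from h import *
o,M=st();print('s',o['tcp_pos']@yh)
for i in range(3):
    t,n,f=car();print(t,n)
c=f['color'][:,:,::-1]
np.savez('top8.npz',**f)
cv2.imwrite('pics/c8.png',cv2.resize(c[235:355,150:350],None,fx=4,fy=4,interpolation=cv2.INTER_CUBIC))
f=r.grab_frame('scene');np.savez('scene8.npz',**f);c=f['color'][:,:,::-1]
cv2.imwrite('pics/s8.png',cv2.resize(c[130:260,260:440],None,fx=4,fy=4,interpolation=cv2.INTER_CUBIC))
"
```

```text
t 9.8 p [0.482  0.0846 0.2181] j [-0.49  0.46  0.22  2.15 -0.18  0.55  1.46] F [ 0.69  0.12 -0.16] w 0.0 
M [[-0.013, 1.0, 0.002], [1.0, 0.013, -0.004], [-0.004, 0.002, -1.0]]
s 0.06600740479377426
9.799999999999999 (np.float64(0.2963929292681826), np.float64(0.2964703039548082), np.float64(0.0005444762278938784), 59)
9.85 (np.float64(0.2964205454868714), np.float64(0.2962649542938029), np.float64(0.001994964818010038), 59)
9.899999999999999 (np.float64(0.2964477890917017), np.float64(0.2964023323693106), np.float64(0.0010897719094415546), 59)
```

View pics/c8.png

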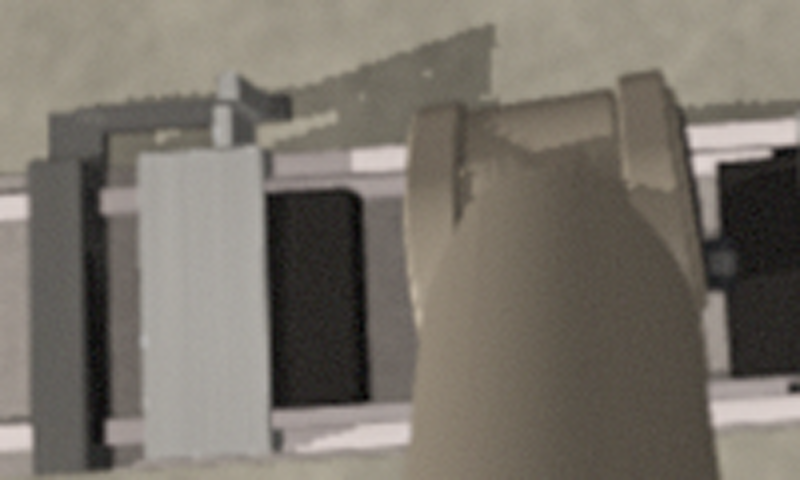

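View pics/s8.png

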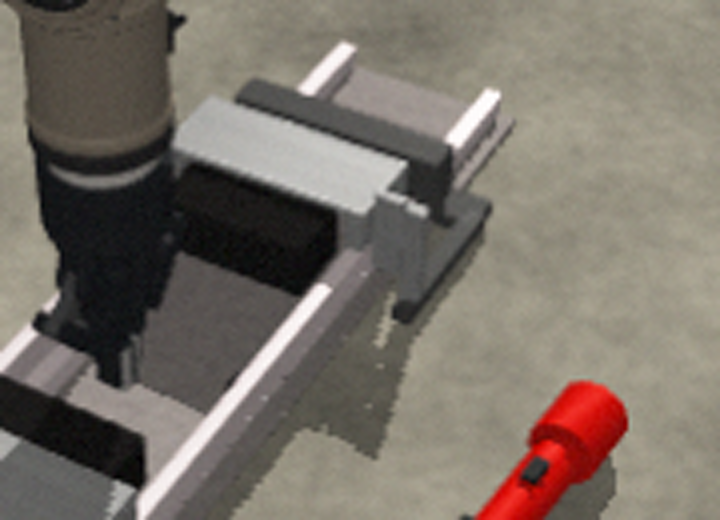

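>>> {"fn": "apply_moves", "kwargs": {"dp": [[0.05,0,0],[0,0,0],[0,0,0],[0,0,0],[0,0,0],[0,0,0],[0,0,0],[0,0,0],[0,0,0],[0,0,0],[0,0,0],[0,0,0],[0,0,0],[0,0,0],[0,0,0]], "twist": [[0,0,0],[0,0,0],[0,0,0],[0,0,0],[0,0,0],[0,0,0],[0,0,0],[0,0,0],[0,0,0],[0,0,0],[0,0,0],[0,0,0],[0,0,0],[0,0,0],[0,0,0]], "jaw": [255,255,255,255,255,255,255,255,255,255,255,255,255,255,255]}}

```text
clock: 11.5
tcp_pos: [0.4819, 0.0911, 0.2181]
orientation: [2.204, 2.233, -0.003]
contact_force: [1.4, 0.4, 0.1]
grip_width: 0.0002
```

```bash
python3 -c "
from h import *
o,M=st();print('s',o['tcp_pos']@yh)
for i in range(4):
    t,n,f=car();print(t,n)
np.savez('top9.npz',**f)
p=lambda a,b:(150+a/4-.375,235+b/4-.375)
Q=ray(f,[p(229,78),p(222,101)],.091);print(Q.round(4),Q@yh)
S=dict(np.load('scene8.npz'))
q=lambda a,b:(260+a/4-.375,130+b/4-.375)
Q=ray(S,[q(384,193),q(427,207)],.091);print(Q.round(4),Q@yh,Q@xh)
"
```

```text
t 11.5 p [0.4819 0.0911 0.2181] j [-0.5   0.46  0.22  2.15 -0.18  0.55  1.44] F [1.36 0.36 0.07] w 0.0002 
M [[-0.013, 1.0, 0.002], [1.0, 0.013, -0.004], [-0.004, 0.002, -1.0]]
s 0.07250736709627617
11.5 (np.float64(0.29655828224244246), np.float64(0.29657295820951207), np.float64(0.0013583006335886022), 59)
11.549999999999999 (np.float64(0.29655828224244246), np.float64(0.29633377623985174), np.float64(0.003063614555244833), 59)
11.6 (np.float64(0.29655828224244246), np.float64(0.2964703584242039), np.float64(0.0020656475381036314), 59)
11.649999999999999 (np.float64(0.29655828224244246), np.float64(0.296675701555637), np.float64(0.0008020821596237408), 59)
[[0.5836 0.2703 0.091 ]
 [0.5722 0.2737 0.091 ]] [0.24770823 0.25150259]
[[0.5533 0.2755 0.091 ]
 [0.5829 0.2778 0.091 ]] [0.25404979 0.25519581] [0.56342319 0.59314872]
```

>>> {"fn": "apply_moves", "kwargs": {"dp": [[0,0,0],[0,0,0],[0,0,0],[0,0,0],[0,0,0],[0,0,0],[0,0,0],[0,0,0],[0,0,0],[0,0,0]], "twist": [[0,0,0],[0,0,0],[0,0,0],[0,0,0],[0,0,0],[0,0,0],[0,0,0],[0,0,0],[0,0,0],[0,0,0]], "jaw": [255,255,255,255,255,255,255,255,255,255]}}

```text
clock: 12.7
tcp_pos: [0.4819, 0.0911, 0.2181]
orientation: [2.204, 2.233, -0.003]
contact_force: [0.4, 0.2, 0.6]
grip_width: 0.0
```

```bash
python3 -c "
from h import *
t,n,f=car();print(t,n)
o,M=st();print('s',o['tcp_pos']@yh)
print(r.hand_in())
"
```

```text
12.7 (np.float64(0.29655828224244246), np.float64(0.29640203666654513), np.float64(0.002560658750172329), 59)
t 12.75 p [0.4819 0.0911 0.2181] j [-0.5   0.46  0.22  2.15 -0.18  0.55  1.44] F [-0.1  -0.56 -0.57] w 0.0002 
M [[-0.013, 1.0, 0.002], [1.0, 0.013, -0.004], [-0.004, 0.002, -1.0]]
s 0.07249433832979808
the job is handed in; nothing more can be done
None
```

The carriage is standing still at the mark and I handed the job in at 12.75 s; the hand-in gave no verdict. I pressed the front buffer about 20 mm with the closed fingers and let the carriage coast. I then braked it on the rear buffer with the fingers held still, and pulled them clear just before it stopped.

**Position:** the last checks put the pointer slightly past the mark, within the 12 mm allowed:

| Check | Pointer past the mark |
|---|---|
| Nose to stop face, top camera | about 3 mm |
| Fin and mark post, top camera | about 4 mm |
| Fin and mark post, scene camera | about 1 mm the other way (rough reading) |

**Stillness:** it moved slower than about 3 mm/s from 8.3 s. From 9.8 s to 12.7 s the nose shifted less than 0.2 mm, which is the limit of what I can measure.

**Contact:** the fingers stood about 45 mm or more from either buffer when I handed in. The wrist force reading was too noisy (about 1 N) to confirm this, so it comes from the measured positions.

**Disagreement:** the fast approach to the front buffer left the fingers about 15 mm too high and tilted about 1.6°. They still met the buffer, and I corrected this before braking.

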